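Square up the spice rack's divider with a try square

ROBOT

A 6-joint arm with a two-finger parallel gripper is mounted at the origin on a cart in front of the work surface, level with it; the furniture and walls round the work are solid. World frame = base frame: x ahead of the robot, y to its left, z up, the work surface at z = 0. Lengths are in m, angles in rad, forces in N, time in s.
With the tool pointing down it reaches from about 0.275 to 0.975 m from the base axis. Payload 8.4 kg.
Tool frame: the origin (TCP) lies midway between the tips of the shut fingers; the grasp point (between the pads) lies 19 mm behind it (arm.hold_point_z is the z of the grasp point in the tool frame, in m); z points along the fingers, y is the line along which they close (so a half turn about z gives the same grasp; the last joint's range is limited). The gripper opens to 92 mm and grips with 3 to 60 N. Pads are 20 mm wide; open, the fingers measure 128 mm over their backs; the gripper's body (75 mm by 189 mm) begins 69 mm behind the grasp point.
Start: joints at [-1.168, 0.353, 1.633, -0, 1.155, -0.002], TCP at [0.246, -0.574, 0.215] pointing down, gripper open.
Joint ranges: [-2.63, 2.63], [-0.92, 2.1], [0.06, 2.66], [-1.3, 4.44], [0, 2.69], [-3.02, 3.02]. Speed limits (rad/s): [2.22, 2.22, 2.79, 3.14, 3.14, 3.14].

INTERFACE

Orientations are given as a unit quaternion [w, x, y, z].
In Python, from plant import arm gives the robot as it stands. The module is installed in compiled form; this text tells all that it offers.
- The arm moves only by the shell command python3 -m creep 'ROWS'. ROWS is JSON, a list of rows, each a list of 3 entries, a list of its own where there are three numbers: the finger opening in mm, from 0 to 91.9, then the shift along the tool's x, y, z in mm, then the turn, a rotation vector about the tool's x, y, z in degrees. In form: [[grip, [tx, ty, tz], [wx, wy, wz]], ...]. A call has 1 to 20 rows; each row is the pose to reach, as a shift and turn from the pose commanded when the call began, along the tool's axes at that moment; what a row does not reach only later rows make up. A row lasts 1/10 s, in which the tool goes at most 50 mm and 8.59 degrees, less where a joint would pass 70% of its speed; a pose out of reach is approached as far as the arm can. A call with a gripper value outside its range is refused whole. The fingers move at their own pace and stop on an object; the grip force is fixed at half the most. Time passes only in rows, so rows that repeat a pose let the fingers close. It gives the time, the measured TCP pose, the force, the opening and the grip force at its end, in the units of the state.
- arm.observe(): the state, without advancing time (a new reading comes with each control period).
- arm.grab_frame(name): name is "scene" or "side" or "wrist"; returns the picture (420x560x3 uint8, red, green, blue); there is no depth.
- arm.get_calibration(name): a dict with "intrinsics" (3x3 intrinsics, pixels), "R" (3x3) and "t" (3): a world point X has camera coordinates R X + t. Camera axes: x right, y down, z forward; pixel columns grow to the right and rows downward; lengths in m; the calibration is good to about 2 mm. A picture is of the moment at which its call begins: read the wrist's pose just before it. get_calibration takes no time and is no camera call; for the wrist camera it gives the pose at the moment of the call.
- arm.job_done(): hands the job in; it is judged then, once.
The state is a dict: "time": time; "q": joint angles; "qvel": joint speeds; "tau": joint torques, N m; "eef_pos": TCP position; "eef_rot": TCP orientation; "ft_force": force on the tool from outside, world axes, zero at the start; "torque": the same for the moment, N m; "finger_gap": finger opening in m; "grip_force": force on a finger pad.
Only numpy, scipy, OpenCV 4.12 (cv2) and the standard library are available. Lean on these libraries where they do the work, as an engineer would, in place of code of your own. Each camera call takes 0.05 s, during which the arm holds its last target. There are 200 camera calls.

TASK

The divider panel of the spice rack stands askew. Take the try square, press its stock firmly but gently flush against the rack's dark front edge, to the right of the divider and with the blade lying over the board, then slide it left along that edge until the blade has pushed the divider round square and firmly presses flush along its side. Let go and leave the square lying there, with no gap at the front edge or at the divider, and do not knock the jars, the tub or the cup about.

Things in the scene. Friction and masses are not known exactly. Their poses are not given: they have to be found in the camera images.
- square: Loose try square, 0.3 to 0.5 kg, starting right of the rack. Origin: centre of its stock's underside; z up. Stock: dark wood bar 24 (x) by 120 (y) by 32 mm high; its face at x = +12 mm goes on the rack's front edge. Blade: steel, z 21 to 25 mm, y = +30 to +60 mm, reaching along +x to x = +132 mm; its edge at y = +60 mm, level with the stock's left end, goes on the divider.
- square_grip (a point): Centre of the square's grip, a wooden ridge on the middle of the stock, 18 mm wide (square's x), 60 mm long (its y), 32 to 61 mm above the stock's underside; this point is 47 mm straight above square's origin.
- stock_left (a point): Fixed to the square; the frame is the square's own (see square). Point on the stock's working face (x = +12 mm), 5 mm from its left end, 10 mm up.
- stock_right (a point): Fixed to the square; the frame is the square's own (see square). Point on the stock's working face (x = +12 mm), 5 mm from its right end, 10 mm up.
- blade_near (a point): Fixed to the square; the frame is the square's own (see square). Point on the blade's working edge (y = +60 mm), 30 mm beyond the stock's working face.
- blade_tip (a point): Fixed to the square; the frame is the square's own (see square). Point on the blade's working edge (y = +60 mm), 2 mm from its tip, 118 mm beyond the stock's working face.
- lip: Dark wooden strip, the fixed rack's front edge: 260 mm long (y), 3 to 18 mm above the worktop. Origin: middle of its front face, at worktop height; x into the rack, so the face is the plane x = 0; y left along the edge. The board behind is 162 mm deep, top 20 mm above the worktop, so the blade of a square standing on the worktop clears it by 1 mm. Rails 65 mm high at back and left end.
- pivot (a point): Point on the divider's pivot axis, 23 mm above the worktop, turning with the divider: x along the panel, away from the robot, y left. Fixed at x = 85 mm, y = 0 in the frame of lip. The wooden panel is 8 mm thick (y -4 to +4 mm), 110 mm long (x -55 to +55 mm), its top 70 mm above the worktop; the blade goes against its right side (y = -4 mm).
- divider_panel (a joint): Angle of the divider about its pivot (rad): 0 is square to the front edge; positive, its near end leans right, towards the square. Starts 0.10 to 0.30, turns stiffly (about 1 N at its end), stays where left. A blade sliding up to it squarely turns it until it lies along the blade, then is stopped hard, since the blade reaches past the pivot.
- spice_red: Loose bystander: spice jar with a white lid, 44 mm wide, 101 mm tall, standing on the rack left of the divider; origin at the centre of its underside.
- spice_gold: Loose bystander: spice jar with a gold lid, 45 mm wide, 107 mm tall, standing on the rack left of the divider; origin at the centre of its underside.
- honey: Loose bystander: honey jar with a green lid, 59 mm wide, 85 mm tall, standing on the worktop left of the rack; origin at the centre of its underside.
- creamer: Loose bystander: pink creamer tub, 72 mm wide, 71 mm tall, standing on the worktop at the right; origin at the centre of its underside.
- espresso_cup: Loose bystander: small striped cup, 63 mm wide, 49 mm tall, standing on the worktop at the far left; origin at the centre of its underside.

How it is judged:
By the outcome, as a careful person would: the job done as asked, in the order asked, and still so for the second after the job is handed in, with the robot touching nothing.
It also fails if it takes over 62 s, if anything falls off the work surface, if the arm or the gripper's body presses on something with over 40 N, if the wrist force passes 120 N, or if a joint passes its speed limit or range.

## Working session

There is one attempt and no reset: what is moved stays moved. The work goes in short steps, Python scripts to look and compute and a shell command to move; the robot and the scene stay as the last step left them, time stands still between calls to the robot, and variables do not carry over. Pictures are saved under pics/ and viewed, at most 10 in all, crops included, and the job is handed in when it is done.

```bash
mkdir -p pics; python3 - <<'E'
from plant import arm
import cv2
for n in("scene","side","wrist"):
    f=arm.grab_frame(n); cv2.imwrite(f"pics/{n}0.png",f[:,:,::-1])
    c=arm.get_calibration(n); print(n,c["intrinsics"],c["R"],c["t"])
s=arm.observe(); print(s["time"],s["eef_pos"],s["eef_rot"],s["ft_force"],arm.hold_point_z)
E
```

```text
scene [[401.87456111   0.         281.20308649]
 [  0.         401.87456111 207.70505009]
 [  0.           0.           1.        ]] [[ 0.46343518 -0.88576235  0.02555175]
 [-0.44730579 -0.25872981 -0.85614042]
 [ 0.76494795  0.38533615 -0.51611112]] [-0.20647946  0.27870847  1.0008042 ]
side [[448.08436768   0.         282.84718726]
 [  0.         448.08436768 216.69272255]
 [  0.           0.           1.        ]] [[-0.80578656 -0.59220051 -0.00256584]
 [-0.37371946  0.51185848 -0.77352095]
 [ 0.45939285 -0.62233388 -0.63376554]] [0.42114427 0.19156761 1.05184345]
wrist [[327.85897168   0.         285.83126361]
 [  0.         327.85897168 209.22460548]
 [  0.           0.           1.        ]] [[ 3.93500693e-01 -9.19324291e-01 -2.28134002e-04]
 [-8.85559616e-01 -3.79114927e-01  2.68432558e-01]
 [-2.46863060e-01 -1.05426371e-01 -9.63298453e-01]] [-0.62452447 -0.0309746   0.38956399]
0.15 [ 0.24599976 -0.57412492  0.21405237] [-5.20236915e-04  9.79581204e-01  2.01048201e-01 -1.21996409e-04] [ 0.1369124   0.51279478 -1.15798292] -0.0187
```

View pics/scene0.png

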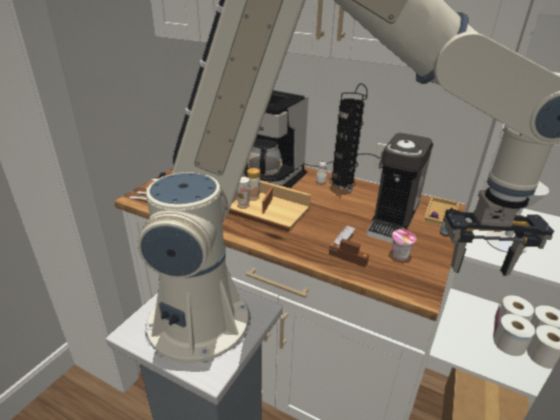

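View pics/side0.png

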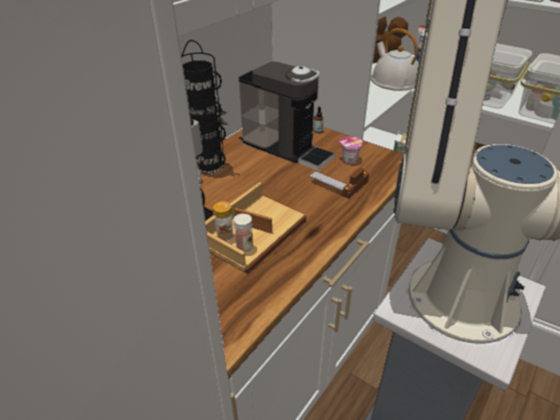

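View pics/wrist0.png

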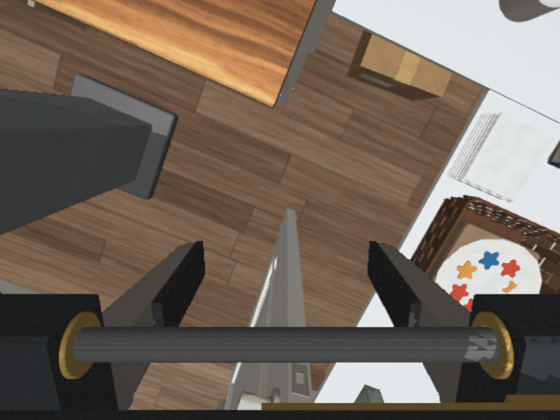

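The scene view shows the square at about (348,247) and the rack's front edge from (232,207) to (297,224). The side view shows the square at (345,183) and the rack at (255,225). The wrist sees only the floor. I'll enlarge the rack and square areas.

```bash
cat > h.py <<'E'
import numpy as np
from plant import arm
def ray(c,p,z):
    K,R,t=c["intrinsics"],c["R"],np.array(c["t"]); o=-R.T@t
    d=R.T@np.linalg.solve(K,[p[0],p[1],1]); return o+d*(z-o[2])/d[2]
def tri(c1,p1,c2,p2):
    A=[];b=[]
    for c,p in((c1,p1),(c2,p2)):
        P=c["intrinsics"]@np.c_[c["R"],c["t"]]
        for k in(0,1):
            r=p[k]*P[2]-P[k]; A.append(r[:3]); b.append(-r[3])
    return np.linalg.lstsq(np.array(A),np.array(b),rcond=None)[0]
E
python3 - <<'E'
import cv2,numpy as np
a=cv2.imread("pics/scene0.png")[160:285,220:420]; b=cv2.imread("pics/side0.png")[130:270,200:400]
u=lambda i:cv2.resize(i,None,fx=4,fy=4,interpolation=cv2.INTER_CUBIC)
cv2.imwrite("pics/a.png",u(a)); cv2.imwrite("pics/b.png",u(b))
from h import *
c=arm.get_calibration("scene");d=arm.get_calibration("side")
for p in((348,250),(232,207),(297,224)):print(ray(c,p,.02))
for p in((350,185),(246,262),(305,218)):print(ray(d,p,.02))
E
```

```text
[ 0.43251622 -0.23704584  0.02      ]
[0.46872382 0.21038069 0.02      ]
[ 0.48501809 -0.03852968  0.02      ]
[ 0.42916819 -0.22048756  0.02      ]
[0.47325839 0.22238859 0.02      ]
[ 0.45127627 -0.00741693  0.02      ]
```

View pics/a.png

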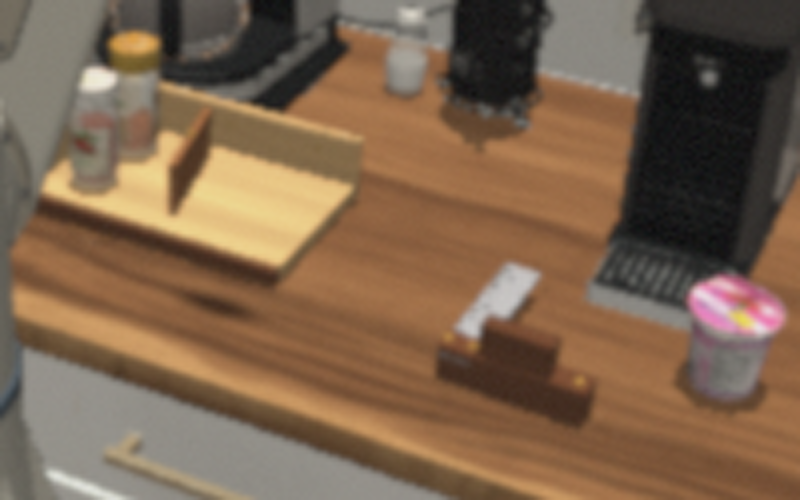

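View pics/b.png

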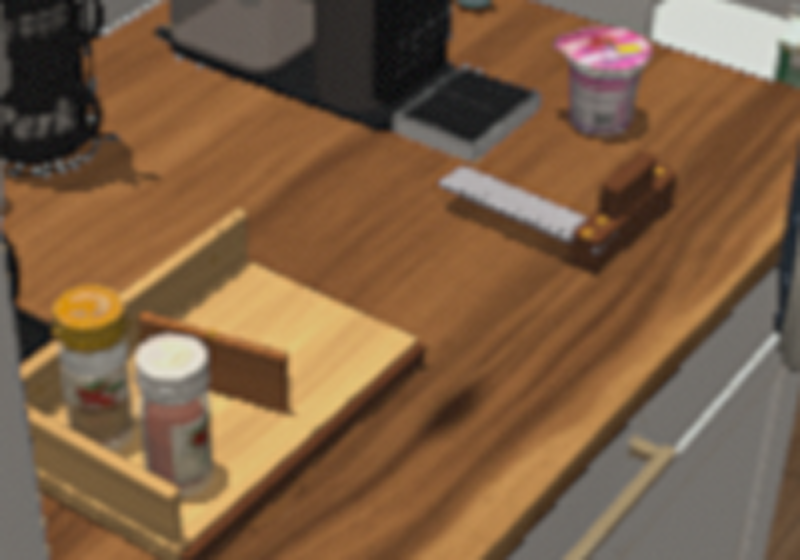

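Enlarged crops (4×). In the scene crop, the blade's left edge runs from (455,328) to (510,263), the board's right-front corner is at (278,268), and the divider top goes from (173,175) to (210,112). In the side crop, the blade's left edge runs from (573,238) to (440,183), the corner is at (422,345), the front edge goes down to (185,555), and the divider top goes from (290,355) to (140,315).

```bash
python3 - <<'E'
from h import *
c=arm.get_calibration("scene");d=arm.get_calibration("side")
S=lambda x,y:(x/4+220-.4,y/4+160-.4); D=lambda x,y:(x/4+200-.4,y/4+130-.4)
for n,a,b in(("bladebase",(455,328),(573,238)),("bladetipL",(510,263),(440,183)),("bladetipR",(540,270),(460,168)),("corner",(278,268),(422,345)),("divnear",(173,175),(290,355)),("divfar",(210,112),(140,315)),("stockRtop",(594,383),(674,176)),("stockLtop",(438,350),(576,240))):
    print(n,tri(c,S(*a),d,D(*b)).round(3))
print("L",ray(d,D(185,555),.02),ray(c,S(40,195),.02), ray(d,D(422,345),.02),ray(c,S(278,268),.02))
E
```

```text
bladebase [ 0.436 -0.185  0.027]
bladetipL [ 0.557 -0.189  0.022]
bladetipR [ 0.556 -0.215  0.024]
corner [ 0.46  -0.02   0.016]
divnear [0.488 0.093 0.064]
divfar [0.597 0.118 0.065]
stockRtop [ 0.413 -0.301  0.03 ]
stockLtop [ 0.427 -0.181  0.021]
L [0.45944971 0.23944523 0.02      ] [0.4567558  0.21255533 0.02      ] [ 0.45637854 -0.0154465   0.02      ] [ 0.45783178 -0.0225426   0.02      ]
```

```bash
python3 -m creep '[[91,[30,-23,0],[0,0,-6.5]],[91,[60,-47,0],[0,0,-13]],[91,[90,-70,0],[0,0,-20]],[91,[120,-94,0],[0,0,-26]],[91,[150,-117,0],[0,0,-32]],[91,[180,-140,0],[0,0,-39]],[91,[210,-164,0],[0,0,-46]],[91,[240,-187,0],[0,0,-52]],[91,[270,-211,0],[0,0,-58]],[91,[295,-234,0],[0,0,-65]],[91,[295,-234,0],[0,0,-65]],[91,[295,-234,0],[0,0,-65]],[91,[295,-234,0],[0,0,-65]],[91,[295,-234,0],[0,0,-65]]]'
python3 - <<'E'
from plant import arm
import cv2,pickle
c=arm.get_calibration("wrist");f=arm.grab_frame("wrist"); cv2.imwrite("pics/w1.png",f[:,:,::-1]); pickle.dump(c,open("w1.pkl","wb"))
s=arm.observe();print(s["eef_pos"],s["eef_rot"],s["ft_force"],s["torque"])
E
```

```text
time: 1.55
eef_pos: [0.4247, -0.2441, 0.2145]
eef_rot: [-0.0, 0.719, 0.695, -0.0]
ft_force: [-0.1, -0.1, -0.9]
finger_gap: 0.091
grip_force: 0.0
[ 0.42472132 -0.24411937  0.2145102 ] [-3.74355819e-05  7.18882537e-01  6.95131560e-01 -9.90370339e-05] [-0.07899441 -0.63607143 -0.56251435] [-0.02434342 -0.05943122  0.02127846]
```

View pics/w1.png

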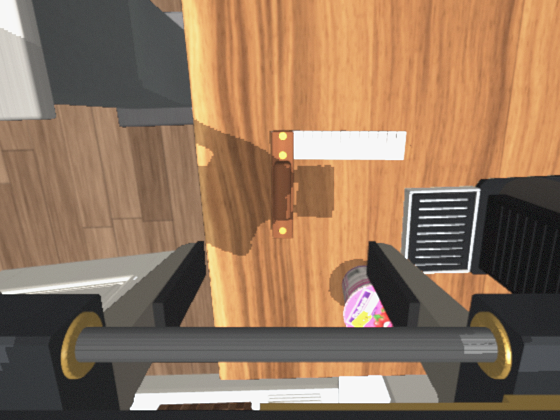

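The wrist view shows the blade at (294–406, 130–160), the stock at (272–293, 130–238) and the grip ridge at about (282,192). I'll measure the square with a blade mask.

```bash
python3 - <<'E'
from h import *
import cv2,pickle
c=pickle.load(open("w1.pkl","rb"))
f=cv2.imread("pics/w1.png").astype(int); hsv=cv2.cvtColor(f.astype(np.uint8),cv2.COLOR_BGR2HSV)
m=((hsv[...,1]<40)&(hsv[...,2]>150)).astype(np.uint8); m[:, :288]=0; m[:,410:]=0; m[:120]=0; m[170:]=0
ys,xs=np.nonzero(m); print(xs.min(),xs.max(),ys.min(),ys.max())
cs=range(300,400,4)
for nm,fn,o in(("L",min,-.5),("R",max,.5)):
    P=np.array([ray(c,(x,fn(ys[xs==x])+o),.025) for x in cs if (xs==x).any()])
    k=np.polyfit(P[:,0],P[:,1],1); print(nm,k, "deg",np.degrees(np.arctan(k[0])),"y at tip/.44",np.polyval(k,[.57,.44]))
print("tip x",[ray(c,(xs[ys==y].max()+.5,y),.025).round(4) for y in(135,145,155)])
# stock: dark-brown/top extents at z=.032 ; print row profile
v=hsv[...,2]
print(v[148,262:300],v[225,262:300]); print(v[120:140,276],v[228:246,276],v[228:246,288])
E
```

```text
293 405 131 159
L [-0.03399887 -0.16758215] deg -1.9472415853582958 y at tip/.44 [-0.18696151 -0.18254166]
R [-0.04608753 -0.19211309] deg -2.6387537938752397 y at tip/.44 [-0.21838299 -0.21239161]
tip x [array([ 0.5535, -0.1911,  0.025 ]), array([ 0.5531, -0.2016,  0.025 ]), array([ 0.5527, -0.2123,  0.025 ])]
[191 202 207 203 197 189 189 206 173 133 164 193 201 199 198 202 207 213
 213 214 213 214 211 209 206 204 204 204 204 200 183 191 255 249 247 247
 247 247] [179 175 168 172 180 188 209 220 178 126 140 174 186 188 185 189 193 198
 199 201 198 198 194 192 188 186 185 187 186 178 160 208 227 225 219 214
 211 216]
[236 235 236 234 234 233 234 234 235 225 147 120 178 202 200 201 200 200
 200 202] [185 186 185 185 185 185 187 185 188 179 169 186 186 189 187 188 185 185] [184 184 184 186 185 184 186 184 185 184 189 202 199 195 197 198 199 201]
```

```bash
python3 -m creep '[[70,[1,-3,25],[0,0,0.4]],[70,[2,-5,50],[0,0,0.4]],[70,[2,-5,75],[0,0,0.4]],[70,[2,-5,100],[0,0,0.4]],[70,[2,-5,125],[0,0,0.4]],[70,[2,-5,145],[0,0,0.4]],[70,[2,-5,160],[0,0,0.4]],[70,[2,-5,170],[0,0,0.4]],[70,[2,-5,177],[0,0,0.4]],[70,[2,-5,177],[0,0,0.4]],[70,[2,-5,177],[0,0,0.4]]]'
python3 -m creep '[[40,[0,0,0],[0,0,0]],[30,[0,0,0],[0,0,0]],[24,[0,0,0],[0,0,0]],[20,[0,0,0],[0,0,0]],[17,[0,0,0],[0,0,0]],[12,[0,0,0],[0,0,0]],[8,[0,0,0],[0,0,0]],[8,[0,0,0],[0,0,0]],[8,[0,0,0],[0,0,0]],[8,[0,0,0],[0,0,0]],[8,[0,0,0],[0,0,0]],[8,[0,0,0],[0,0,0]]]'
```

```text
time: 2.7
eef_pos: [0.4204, -0.2414, 0.038]
eef_rot: [0.0, 0.721, 0.693, 0.0]
ft_force: [1.0, -0.2, -0.4]
finger_gap: 0.0698
grip_force: 0.0
time: 3.9
eef_pos: [0.4203, -0.2411, 0.0376]
eef_rot: [0.0, 0.721, 0.693, 0.0]
ft_force: [0.6, 0.5, -1.5]
finger_gap: 0.0177
grip_force: 30.0
```

```bash
python3 -m creep '[[8,[0,0,-5],[0,0,0]],[8,[0,0,-15],[0,0,0]],[8,[0,0,-35],[0,0,0]],[8,[0,-2,-60],[0,0,0]],[8,[15,-4,-85],[0,0,0]],[8,[35,-6,-110],[0,0,0]],[8,[60,-8,-135],[0,0,0]],[8,[85,-10,-160],[0,0,0]],[8,[110,-10,-185],[0,0,0]],[8,[135,-10,-205],[0,0,0]],[8,[160,-10,-212],[0,0,0]],[8,[175,-10,-212],[0,0,0]],[8,[180,-10,-212],[0,0,0]],[8,[180,-10,-212],[0,0,0]],[8,[180,-10,-212],[0,0,0]],[8,[180,-10,-212],[0,0,0]]]'
python3 - <<'E'
from plant import arm
import cv2,pickle
c=arm.get_calibration("wrist");f=arm.grab_frame("wrist"); cv2.imwrite("pics/w2.png",f[:,:,::-1]); pickle.dump(c,open("w2.pkl","wb"))
s=arm.observe();print(s["eef_pos"],s["eef_rot"],s["ft_force"],s["torque"])
E
```

```text
time: 5.5
eef_pos: [0.4169, -0.0614, 0.2494]
eef_rot: [-0.0, 0.721, 0.693, -0.0]
ft_force: [-0.0, -1.6, -2.7]
finger_gap: 0.0179
grip_force: 30.0
[ 0.41698191 -0.0614454   0.24938084] [-1.64882694e-04  7.20885115e-01  6.93054519e-01 -2.39584788e-04] [-5.14586369e-01  1.34728515e-03 -3.76062048e+00] [-0.03756949 -0.07950192 -0.04731531]
```

View pics/w2.png

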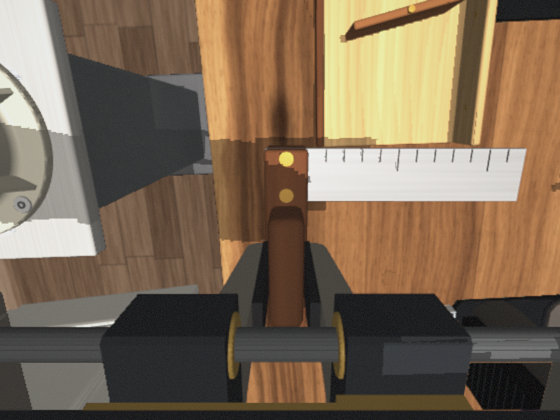

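The view shows the square held level. The lip is the dark strip at columns 316–323, rows 0–145; the divider's near end is at (347,38) and its pivot cap at (412,9).

```bash
python3 - <<'E'
from h import *
import cv2,pickle
c=pickle.load(open("w2.pkl","rb"))
f=cv2.imread("pics/w2.png"); hsv=cv2.cvtColor(f,cv2.COLOR_BGR2HSV); g=f[...,2].astype(int)
for y in(20,60,100,135):print(g[y,308:334])
gb=cv2.GaussianBlur(g.astype(np.float32),(1,5),0)
def edge(row,a,b,s):  # subpixel strongest gradient of sign s
    d=s*np.diff(row[a:b]); i=int(np.argmax(d)); 
    w=np.clip(d[max(i-1,0):i+2],0,None); k=np.arange(max(i-1,0),max(i-1,0)+len(w)); return a+.5+(w*k).sum()/w.sum()
for nm,a,b,s,z in(("front bottom z3",310,322,-1,.003),("top z18",316,330,1,.018)):
    P=np.array([ray(c,(edge(gb[y],a,b,s),y),z) for y in range(6,136,3)])
    k=np.polyfit(P[:,1],P[:,0],1); r=P[:,0]-np.polyval(k,P[:,1]); k=np.polyfit(P[abs(r)<.0015,1],P[abs(r)<.0015,0],1)
    print(nm,"x at y=0,.1",np.polyval(k,[0,.1]),"yaw deg",-np.degrees(np.arctan(k[0])),r.std())
zt=.2494-.037   # underside height of the square
print("div near top",ray(c,(347,38),.07),"pivot cap",ray(c,(412,9),.07))
m=((hsv[...,1]<50)&(hsv[...,2]>170)).astype(np.uint8);m[:140]=0;m[210:]=0;m[:,:300]=0;m[:,535:]=0
ys,xs=np.nonzero(m)
for nm,fn,o in(("L",min,-.5),("R",max,.5)):
    P=np.array([ray(c,(x,fn(ys[xs==x])+o),zt+.025) for x in range(320,515,5)])
    k=np.polyfit(P[:,0],P[:,1],1); print(nm,"deg",np.degrees(np.arctan(k[0])),"y at .55",np.polyval(k,.55))
print("tip",[ray(c,(xs[ys==y].max()+.5,y),zt+.025).round(4) for y in(160,175,190)])
E
```

```text
[136 133 130 130 131 107  82  63  98 129 134 135 132 133 125 141 221 236
 234 235 235 234 235 234 234 235]
[127 128 133 140 146 151 120  79  85 123 132 132 131 129 117 110 161 227
 237 236 236 235 235 236 236 235]
[133 133 137 134 135 112  91  78  70 116 136 143 143 141 129 123 221 238
 237 236 236 236 236 236 236 237]
[137 136 137 138 137 115  96  88  67 111 138 146 147 141 130 119 218 238
 237 237 237 237 236 237 237 236]
front bottom z3 x at y=0,.1 [0.45181094 0.45437691] yaw deg -1.4698703328582083 0.0006932360830799539
top z18 x at y=0,.1 [0.46340987 0.46432585] yaw deg -0.5248052764048353 0.0003489136920269127
div near top [0.48067876 0.08528507 0.07      ] pivot cap [0.5416913  0.10767285 0.07      ]
L deg -2.5135602439254923 y at .55 -0.008009090235399096
R deg -2.2673061160043395 y at .55 -0.03694334363518245
tip [array([ 0.5489, -0.0139,  0.2374]), array([ 0.5485, -0.0222,  0.2374]), array([ 0.5481, -0.0307,  0.2374])]
```

```bash
python3 -m creep '[[8,[20,5,10],[0,0,-0.6]],[8,[40,10,30],[0,0,-1.2]],[8,[58,15,55],[0,0,-1.9]],[8,[68,18,85],[0,0,-1.9]],[8,[68,18,115],[0,0,-1.9]],[8,[68,18,140],[0,0,-1.9]],[8,[68,18,160],[0,0,-1.9]],[8,[68,18,178],[0,0,-1.9]],[8,[68,18,192],[0,0,-1.9]],[8,[68,18,200],[0,0,-1.9]],[8,[68,18,203],[0,0,-1.9]],[8,[68,18,203],[0,0,-1.9]],[8,[68,18,203],[0,0,-1.9]],[8,[68,18,203],[0,0,-1.9]]]'
python3 -m creep '[[8,[0,0,2],[0,0,0]],[8,[0,0,4],[0,0,0]],[8,[0,0,5],[0,0,0]],[8,[0,0,6],[0,0,0]],[8,[0,0,7],[0,0,0]],[8,[0,0,7],[0,0,0]],[8,[0,0,7],[0,0,0]],[8,[0,0,7],[0,0,0]]]'
python3 - <<'E'
from plant import arm
import cv2,pickle
c=arm.get_calibration("wrist");f=arm.grab_frame("wrist"); cv2.imwrite("pics/w3.png",f[:,:,::-1]); pickle.dump(c,open("w3.pkl","wb"))
s=arm.observe();print(s["eef_pos"],s["eef_rot"],s["ft_force"],s["torque"])
E
```

```text
time: 6.95
eef_pos: [0.4383, 0.0064, 0.0472]
eef_rot: [0.0, 0.709, 0.705, 0.0]
ft_force: [0.0, 0.3, -2.8]
finger_gap: 0.0175
grip_force: 30.0
time: 7.75
eef_pos: [0.4378, 0.0064, 0.0396]
eef_rot: [0.0, 0.709, 0.705, 0.0]
ft_force: [-0.4, 0.5, -3.3]
finger_gap: 0.0178
grip_force: 30.0
[0.43780697 0.00645389 0.03962747] [2.65538993e-05 7.08997355e-01 7.05211138e-01 3.66221487e-05] [-0.20385861 -0.73872543 -2.92358836] [-0.03687684 -0.09017733 -0.00799654]
```

View pics/w3.png

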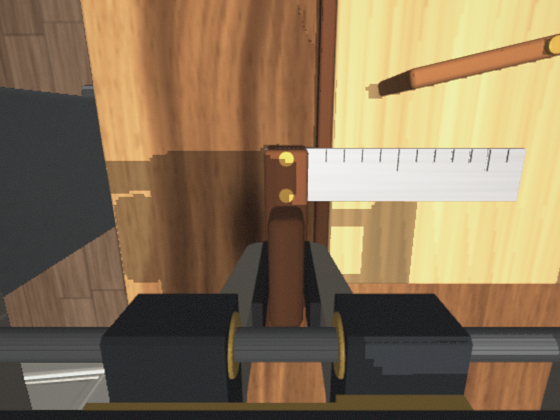

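The square is over the board, right of the divider (near end at (382,88)). The lip strip is at columns 318–335 and the stock's front face at about column 306, so a small gap remains. I'll compare the lip's direction with the blade's.

```bash
cat > meas.py <<'E'
from h import *
import cv2,pickle,sys
def line(c,f,pts,z):
    P=np.array([ray(c,p,z) for p in pts])[:,:2]; 
    for _ in range(4):
        vx,vy,x0,y0=cv2.fitLine(P.astype(np.float32),cv2.DIST_HUBER,0,.001,.001).ravel(); r=np.abs((P-[x0,y0])@[-vy,vx]); P=P[r<max(.0006,2*np.median(r))]
    return np.array([x0,y0]),np.degrees(np.arctan2(vy,vx)),np.median(r),len(P)
def run(tag,r0=4,r1=138,zb=.025,board=.020):
    c=pickle.load(open(tag+".pkl","rb")); f=cv2.imread(f"pics/{tag}.png"); hsv=cv2.cvtColor(f,cv2.COLOR_BGR2HSV)
    g=cv2.GaussianBlur(f,(3,3),0)[...,2].astype(float)
    pts=[]
    for y in range(r0,r1,2):
        s=np.diff(g[y,300:370]); i=int(np.argmax(s)); k=np.arange(max(i-2,0),i+3); w=np.clip(s[k],0,None); pts.append((300.5+(w*k).sum()/w.sum(),y))
    p,a,r,n=line(c,f,pts,board); a=(a-90+90)%180-90; print("board edge pt",p.round(4),"yaw",round(a,2),"res",r,n)
    m=((hsv[...,1]<50)&(hsv[...,2]>170)).astype(np.uint8);m[:135]=0;m[215:]=0;m[:,:300]=0;m[:,535:]=0
    ys,xs=np.nonzero(m)
    for nm,fn,o in(("L",min,-.5),("R",max,.5)):
        q=[(x,fn(ys[xs==x])+o) for x in range(325,510,4)]; p,a,r,n=line(c,f,q,zb); print("blade",nm,p.round(4),"yaw",round((a+90)%180-90,2),"res",r,n)
    print("tip x",[ray(c,(xs[ys==y].max()+.5,y),zb)[0].round(4) for y in(160,175,190)])
if __name__=="__main__": run(sys.argv[1])
E
python3 meas.py w3
```

```text
board edge pt [0.4635 0.1093] yaw -0.43 res 2.088885778610801e-05 67
blade L [0.507  0.0654] yaw -0.45 res 7.69781073232958e-05 46
blade R [0.5135 0.0352] yaw -0.33 res 3.613788757851715e-10 47
tip x [np.float64(0.57), np.float64(0.5699), np.float64(0.5698)]
```

```bash
python3 -m creep '[[8,[0,0,1],[0,0,0]],[8,[0,0,2],[0,0,0]],[8,[0,0,2.5],[0,0,0]],[8,[0,0,2.5],[0,0,0]],[8,[0,0,2.5],[0,0,0]]]'
python3 -m creep '[[8,[0,1,0],[0,0,0]],[8,[0,2,0],[0,0,0]],[8,[0,3,0],[0,0,0]],[8,[0,4,0],[0,0,0]],[8,[0,4,0],[0,0,0]],[8,[0,4,0],[0,0,0]]]'
```

```text
time: 8.3
eef_pos: [0.438, 0.0065, 0.0375]
eef_rot: [0.0, 0.709, 0.705, 0.0]
ft_force: [-1.2, -0.3, 6.5]
finger_gap: 0.0176
grip_force: 30.0
time: 8.9
eef_pos: [0.4383, 0.0064, 0.0375]
eef_rot: [-0.002, 0.709, 0.705, -0.002]
ft_force: [-13.4, 1.2, 24.1]
finger_gap: 0.0176
grip_force: 30.0
```

```bash
python3 -m creep '[[8,[0,-2,-0.5],[0,0,0]],[8,[0,-4,-1],[0,0,0]],[8,[0,-4,-1.5],[0,0,0]],[8,[0,-4,-1.8],[0,0,0]],[8,[0,-4,-1.8],[0,0,0]],[8,[0,-4,-1.8],[0,0,0]]]'
python3 - <<'E'
from h import *
import cv2,pickle
c=arm.get_calibration("wrist");f=arm.grab_frame("wrist"); cv2.imwrite("pics/w4.png",f[:,:,::-1]); pickle.dump(c,open("w4.pkl","wb"))
s=arm.observe();print(s["eef_pos"],s["eef_rot"],s["ft_force"],s["torque"])
for y in(60,100,125,148,210,225,240):print(y,[tuple(int(v) for v in p) for p in f[y,300:342:2]])
print([ray(c,(x,100),z)[:2].round(4) for x,z in((317,.003),(317,.018),(335,.02))])
import meas; meas.run("w4")
E
```

```text
time: 9.5
eef_pos: [0.4379, 0.0064, 0.0388]
eef_rot: [0.0, 0.709, 0.705, -0.0]
ft_force: [-0.3, 0.4, -2.5]
finger_gap: 0.0175
grip_force: 30.0
[0.43785322 0.00643502 0.03882129] [-2.98891908e-06  7.08999258e-01  7.05209226e-01 -2.74643049e-06] [-0.43829063  0.03692808 -2.91352045] [-0.05789579 -0.05815869  0.01419988]
60 [(138, 94, 63), (141, 95, 62), (140, 94, 64), (138, 93, 62), (139, 94, 61), (138, 94, 61), (139, 94, 62), (145, 98, 63), (101, 70, 49), (59, 40, 28), (95, 60, 41), (134, 84, 56), (136, 85, 56), (135, 84, 57), (133, 82, 53), (135, 86, 58), (127, 81, 54), (104, 77, 52), (229, 187, 126), (240, 223, 153), (240, 230, 161)]
100 [(132, 87, 57), (128, 87, 55), (136, 92, 59), (142, 96, 63), (142, 96, 63), (147, 100, 66), (158, 110, 69), (129, 89, 58), (87, 61, 44), (60, 41, 27), (120, 75, 52), (134, 84, 57), (137, 87, 60), (133, 83, 53), (132, 85, 54), (133, 84, 56), (101, 69, 47), (215, 171, 115), (232, 214, 142), (240, 234, 165), (241, 232, 162)]
125 [(132, 89, 58), (130, 87, 60), (137, 93, 62), (140, 97, 62), (144, 98, 63), (149, 102, 67), (160, 108, 73), (107, 73, 46), (6
[... 1143 characters left out ...]
52, 103), (185, 147, 100), (183, 147, 99)]
240 [(82, 51, 35), (73, 47, 32), (68, 45, 34), (70, 49, 36), (85, 61, 42), (99, 68, 47), (92, 63, 43), (49, 35, 25), (86, 56, 39), (92, 61, 42), (89, 58, 41), (92, 59, 41), (90, 58, 37), (83, 53, 37), (123, 100, 67), (233, 204, 136), (241, 233, 162), (241, 232, 161), (241, 232, 162), (241, 229, 157), (241, 227, 156)]
[array([0.4559, 0.0918]), array([0.4545, 0.091 ]), array([0.4641, 0.0909])]
board edge pt [0.4635 0.1089] yaw -0.44 res 1.666942095109309e-05 67
blade L [0.4945 0.0656] yaw -0.33 res 1.4831268143279615e-09 46
blade R [0.5126 0.0354] yaw -0.33 res 1.057584855136934e-09 47
tip x [np.float64(0.5695), np.float64(0.5694), np.float64(0.5693)]
```

```bash
python3 -m creep '[[8,[0,1,0],[0,0,0]],[8,[0,2,0],[0,0,0]],[8,[0,3,0],[0,0,0]],[8,[0,4,0],[0,0,0]],[8,[0,4.5,0],[0,0,0]],[8,[0,4.5,0],[0,0,0]],[8,[0,4.5,0],[0,0,0]]]'
python3 -m creep '[[8,[0,0,0.4],[0,0,0]],[8,[0,0,0.7],[0,0,0]],[8,[0,0,0.9],[0,0,0]],[8,[0,0,0.9],[0,0,0]],[8,[0,0,0.9],[0,0,0]],[8,[0,0,0.9],[0,0,0]]]'
```

```text
time: 10.25
eef_pos: [0.4422, 0.0064, 0.0389]
eef_rot: [-0.0, 0.709, 0.705, -0.0]
ft_force: [1.1, -0.1, -3.6]
finger_gap: 0.0176
grip_force: 30.0
time: 10.85
eef_pos: [0.4423, 0.0064, 0.038]
eef_rot: [0.0, 0.709, 0.705, 0.0]
ft_force: [-0.5, -0.3, -4.2]
finger_gap: 0.0177
grip_force: 30.0
```

```bash
python3 -m creep '[[8,[0,0,0.3],[0,0,0]],[8,[0,0,0.5],[0,0,0]],[8,[0,0,0.5],[0,0,0]],[8,[0,0,0.5],[0,0,0]]]'
python3 -m creep '[[8,[0,0.4,0],[0,0,0]],[8,[0,0.8,0],[0,0,0]],[8,[0,1.2,0],[0,0,0]],[8,[0,1.6,0],[0,0,0]],[8,[0,2,0],[0,0,0]],[8,[0,2,0],[0,0,0]],[8,[0,2,0],[0,0,0]]]'
python3 -c "
from plant import arm
print(arm.observe()['torque'])"
```

```text
time: 11.25
eef_pos: [0.4423, 0.0064, 0.0375]
eef_rot: [0.0, 0.709, 0.705, 0.0]
ft_force: [0.1, -0.7, -3.0]
finger_gap: 0.0179
grip_force: 30.0
time: 11.95
eef_pos: [0.4438, 0.0064, 0.0375]
eef_rot: [-0.0, 0.709, 0.705, -0.0]
ft_force: [-4.0, 0.7, 3.2]
finger_gap: 0.018
grip_force: 30.0
[-0.05758342  0.70691558  0.02027235]
```

```bash
python3 -m creep '[[8,[0,0.5,-0.1],[0,0,0]],[8,[0,1,-0.2],[0,0,0]],[8,[0,1.5,-0.2],[0,0,0]],[8,[0,2,-0.2],[0,0,0]],[8,[0,2,-0.2],[0,0,0]],[8,[0,2,-0.2],[0,0,0]]]'
python3 - <<'E'
from h import *
import cv2,pickle
s=arm.observe();print(s["eef_pos"],s["ft_force"],s["torque"])
c=arm.get_calibration("wrist");f=arm.grab_frame("wrist"); cv2.imwrite("pics/w5.png",f[:,:,::-1]); pickle.dump(c,open("w5.pkl","wb"))
for y in(100,130,210,225,240):print(y,f[y,296:336,0])
import meas; meas.run("w5")
E
```

```text
time: 12.55
eef_pos: [0.4439, 0.0064, 0.0375]
eef_rot: [-0.002, 0.709, 0.705, -0.002]
ft_force: [-8.7, 0.6, 9.8]
finger_gap: 0.0181
grip_force: 30.0
[0.44390247 0.0064109  0.03747444] [-8.67262482  0.5506833   9.79442804] [0.01559714 1.80416296 0.00706641]
100 [144 144 141 143 148 155 158 160 130 106  86  62  84 114 129 132 133 135
 134 134 135 131 135 136 128 118 105 180 234 241 241 241 240 241 241 240
 240 240 241 241]
130 [143 142 143 144 144 148 151 154 127 104  71  61  96 121 129 132 131 130
 131 129 130 132 130 126 118 106 172 232 241 241 241 241 241 241 241 241
 241 241 241 241]
210 [ 54  56  54  56  57  83  94  95  93  87  78  75  84  88  92  92  91  90
  89  91  95  87  78 108 153 178 189 198 197 196 193 192 189 187 185 183
 186 192 196 199]
225 [ 89  88  85  84  83  78  73  64  69  77  73  79  89  89  91  92  91  90
  91  93  90  83  80 124 162 182 194 194 196 194 193 193 190 188 185 182
 181 186 192 197]
240 [ 90  89  88  84  84  81  77  66  67  70  64  72  82  86  90  92  91  92
  92  90  89  83 103 149 172 184 192 194 192 192 190 190 188 186 189 233
 241 241 241 241]
board edge pt [0.4636 0.1086] yaw -0.43 res 1.3456415959381419e-05 67
blade L [0.5199 0.0653] yaw -0.69 res 0.00011255203385947835 46
blade R [0.5179 0.0357] yaw -0.28 res 4.865129140769538e-10 47
tip x [np.float64(0.5736), np.float64(0.5741), np.float64(0.574)]
```

```bash
python3 -m creep '[[8,[1,0,-0.1],[0,0,0]],[8,[2,0,-0.2],[0,0,0]],[8,[4,0,-0.2],[0,0,0]],[8,[6,0,-0.2],[0,0,0]],[8,[8,0,-0.2],[0,0,0]],[8,[10,0,-0.2],[0,0,0]],[8,[12,0,-0.2],[0,0,0]],[8,[14,0,-0.2],[0,0,0]],[8,[14,0,-0.2],[0,0,0]]]'
python3 -c "
from plant import arm
print(arm.observe()['torque'])"
```

```text
time: 13.5
eef_pos: [0.444, 0.0196, 0.0375]
eef_rot: [-0.001, 0.709, 0.705, -0.002]
ft_force: [-9.3, -7.5, 6.0]
finger_gap: 0.018
grip_force: 30.0
[-1.25093603  1.63612844 -0.14995394]
```

```bash
python3 -m creep '[[8,[1,0,0],[0,0,0]],[8,[3,0,0],[0,0,0]],[8,[5,0,0],[0,0,0]],[8,[7,0,0],[0,0,0]],[8,[9,0,0],[0,0,0]],[8,[11,0,0],[0,0,0]],[8,[13,0,0],[0,0,0]],[8,[15,0,0],[0,0,0]],[8,[17,0,0],[0,0,0]],[8,[19,0,0],[0,0,0]],[8,[19,0,0],[0,0,0]]]'
python3 - <<'E'
from h import *
import cv2,pickle
s=arm.observe();print(s["eef_pos"],s["eef_rot"],s["torque"])
c=arm.get_calibration("wrist");f=arm.grab_frame("wrist"); cv2.imwrite("pics/w6.png",f[:,:,::-1]); pickle.dump(c,open("w6.pkl","wb"))
import meas; meas.run("w6")
E
```

```text
time: 14.6
eef_pos: [0.4442, 0.0384, 0.0375]
eef_rot: [-0.001, 0.709, 0.705, -0.002]
ft_force: [-8.5, -7.6, 6.9]
finger_gap: 0.0179
grip_force: 30.0
[0.44416932 0.03844302 0.03754707] [-0.00092209  0.7087326   0.70547355 -0.00208146] [-1.44670473  1.57105657 -0.11382063]
board edge pt [0.4639 0.1435] yaw -0.46 res 2.090522750166261e-05 67
blade L [0.5266 0.0971] yaw -0.76 res 0.00015439839297477203 22
blade R [0.5188 0.0672] yaw -0.23 res 8.144107427437205e-09 47
tip x [np.float64(0.5738), np.float64(0.5742), np.float64(0.5742)]
```

View pics/w6.png

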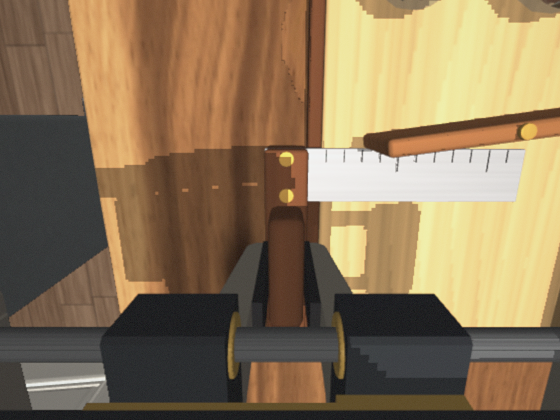

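The blade now touches the divider's near end at (385,148) and the divider is still partly askew. I'll keep sliding.

```bash
python3 -m creep '[[8,[1,0,0],[0,0,0]],[8,[2,0,0],[0,0,0]],[8,[3,0,0],[0,0,0]],[8,[4,0,0],[0,0,0]],[8,[4,0,0],[0,0,0]]]'
python3 -m creep '[[8,[0.5,0,0],[0,0,0]],[8,[1,0,0],[0,0,0]],[8,[1.5,0,0],[0,0,0]],[8,[1.5,0,0],[0,0,0]]]'
python3 -c "
from plant import arm
print(arm.observe()['torque'])"
```

```text
time: 15.15
eef_pos: [0.4442, 0.0423, 0.0375]
eef_rot: [-0.001, 0.709, 0.705, -0.002]
ft_force: [-8.8, -8.6, 6.3]
finger_gap: 0.0181
grip_force: 30.0
time: 15.55
eef_pos: [0.4442, 0.0437, 0.0375]
eef_rot: [-0.001, 0.709, 0.705, -0.002]
ft_force: [-8.4, -9.0, 6.4]
finger_gap: 0.0177
grip_force: 30.0
[-1.70637819  1.54656218 -0.15356011]
```

```bash
python3 -m creep '[[8,[0.5,0,0],[0,0,0]],[8,[1,0,0],[0,0,0]],[8,[1.5,0,0],[0,0,0]],[8,[1.5,0,0],[0,0,0]]]'
python3 -m creep '[[8,[0.5,0,0],[0,0,0]],[8,[1,0,0],[0,0,0]],[8,[1,0,0],[0,0,0]]]'
python3 -c "
from plant import arm
print(arm.observe()['torque'])"
```

```text
time: 15.95
eef_pos: [0.4442, 0.0452, 0.0376]
eef_rot: [-0.001, 0.709, 0.705, -0.002]
ft_force: [-7.6, -9.2, 6.4]
finger_gap: 0.0175
grip_force: 30.0
time: 16.25
eef_pos: [0.4442, 0.0459, 0.0376]
eef_rot: [-0.001, 0.709, 0.706, -0.002]
ft_force: [-8.9, -13.5, 7.5]
finger_gap: 0.0179
grip_force: 30.0
[-2.22009334  1.52859201 -0.17481906]
```

```bash
python3 -m creep '[[8,[0.5,0.5,0],[0,0,0]],[8,[1,1,0],[0,0,0]],[8,[1,1,0],[0,0,0]],[8,[1,1,0],[0,0,0]]]'
python3 - <<'E'
from h import *
import cv2,pickle
s=arm.observe();print(s["eef_pos"],s["eef_rot"],s["torque"])
c=arm.get_calibration("wrist");f=arm.grab_frame("wrist"); cv2.imwrite("pics/w7.png",f[:,:,::-1]); pickle.dump(c,open("w7.pkl","wb"))
import meas; meas.run("w7")
E
```

```text
time: 16.65
eef_pos: [0.4441, 0.0461, 0.0375]
eef_rot: [-0.001, 0.709, 0.706, -0.003]
ft_force: [-10.7, -17.2, 13.1]
finger_gap: 0.0178
grip_force: 30.0
[0.44412736 0.04607965 0.03754977] [-0.0010115   0.70855473  0.70564661 -0.003468  ] [-3.23562843  1.96662965 -0.23093722]
board edge pt [0.4639 0.1485] yaw -0.47 res 2.0555698694072083e-05 67
blade L [0.5072 0.1018] yaw -4.97 res 0.0006023234179196979 29
blade R [0.5059 0.075 ] yaw -0.17 res 2.7962346283602213e-09 47
tip x [np.float64(0.574), np.float64(0.5739), np.float64(0.5739)]
```

```bash
python3 -m creep '[[8,[0,0,0],[0,0,0]],[8,[0,0,0],[0,0,0]],[8,[-0.5,-0.5,-0.3],[0,0,0]],[8,[-1,-1,-0.5],[0,0,0]],[8,[-1,-1,-0.5],[0,0,0]]]'
```

```text
time: 17.2
eef_pos: [0.4441, 0.0461, 0.0377]
eef_rot: [-0.001, 0.709, 0.705, -0.002]
ft_force: [-6.9, -9.8, -0.1]
finger_gap: 0.0175
grip_force: 30.0
```

```bash
python3 -m creep '[[19,[-1,-0.5,0],[0,0,0]],[22,[-1,-0.5,0],[0,0,0]],[28,[-1,-0.5,-0.5],[0,0,0]],[36,[-1,-0.5,-1],[0,0,0]],[45,[-1,-0.5,-1],[0,0,0]],[50,[-1,-0.5,-1],[0,0,0]],[50,[-1,-0.5,-1],[0,0,0]]]'
python3 - <<'E'
from h import *
import cv2,pickle
c=arm.get_calibration("wrist");f=arm.grab_frame("wrist"); cv2.imwrite("pics/w8.png",f[:,:,::-1]); pickle.dump(c,open("w8.pkl","wb"))
import meas; meas.run("w8")
E
python3 -m creep '[[50,[0,0,-5],[0,0,0]],[50,[0,0,-20],[0,0,0]],[50,[0,0,-45],[0,0,0]],[50,[0,0,-75],[0,0,0]],[50,[0,0,-105],[0,0,0]],[50,[0,0,-135],[0,0,0]],[50,[0,0,-165],[0,0,0]],[50,[0,0,-185],[0,0,0]],[50,[0,0,-190],[0,0,0]],[50,[0,0,-190],[0,0,0]],[50,[0,0,-190],[0,0,0]]]'
python3 - <<'E'
from h import *
import cv2,pickle
c=arm.get_calibration("wrist");f=arm.grab_frame("wrist"); cv2.imwrite("pics/w9.png",f[:,:,::-1]); pickle.dump(c,open("w9.pkl","wb"))
E
```

```text
time: 17.9
eef_pos: [0.4462, 0.0465, 0.0395]
eef_rot: [0.0, 0.709, 0.705, 0.0]
ft_force: [-0.9, 0.3, -0.6]
finger_gap: 0.0495
grip_force: 0.0
board edge pt [0.4639 0.1452] yaw -0.47 res 2.3345423954321574e-05 67
blade L [0.5153 0.1012] yaw -4.4 res 0.0006822880301957848 31
blade R [0.5143 0.0747] yaw -0.33 res 2.649465595862229e-10 46
tip x [np.float64(0.5744), np.float64(0.5743), np.float64(0.5741)]
time: 19.05
eef_pos: [0.4453, 0.0463, 0.2284]
eef_rot: [-0.0, 0.709, 0.705, -0.001]
ft_force: [0.4, -0.6, 0.2]
finger_gap: 0.05
grip_force: 0.0
```

```bash
python3 -m creep '[[50,[-20,0,10],[0,0,0]],[50,[-40,0,30],[0,0,0]],[50,[-60,0,50],[0,0,0]],[50,[-75,0,70],[0,0,0]],[50,[-80,0,80],[0,0,0]],[50,[-80,0,80],[0,0,0]],[50,[-80,0,80],[0,0,0]]]'
python3 - <<'E'
from h import *
import cv2,pickle
c=arm.get_calibration("wrist");f=arm.grab_frame("wrist")[:,:,::-1]; cv2.imwrite("pics/w10.png",f); pickle.dump(c,open("w10.pkl","wb"))
sd=arm.grab_frame("side")[:,:,::-1]; cv2.imwrite("pics/side1.png",sd)
def px(X): v=c["R"]@np.array(X)+c["t"]; p=c["intrinsics"]@v; return p[:2]/p[2]
print([px(X).round(0) for X in((.456,-.02,.02),(.456,.104,.02),(.6,.104,.025),(.43,-.02,.03))])
u=lambda i,w,h:cv2.resize(i,(w,h),interpolation=cv2.INTER_CUBIC)
x0,y0=px((.42,.13,.02)); x1,y1=px((.61,-.03,.02)); x0,y0=max(int(x0),0),max(int(y0),0); x1,y1=min(int(x1),560),min(int(y1),420); print(x0,y0,x1,y1)
A=u(f[y0:y1,x0:x1],500,int(500*(y1-y0)/(x1-x0))); B=u(sd[170:270,205:305],300,300)
H=max(A.shape[0],300); m=np.zeros((min(H,600),800,3),np.uint8); m[:A.shape[0],:500]=A[:600]; m[:300,500:]=B; cv2.imwrite("pics/m.png",m)
E
```

```text
time: 19.8
eef_pos: [0.4455, -0.0332, 0.1494]
eef_rot: [-0.0, 0.709, 0.705, -0.0]
ft_force: [0.6, 0.4, 0.5]
finger_gap: 0.0503
grip_force: 0.0
[array([298., 187.]), array([299.,  40.]), array([477.,  37.]), array([270., 189.])]
254 4 462 196
```

View pics/m.png

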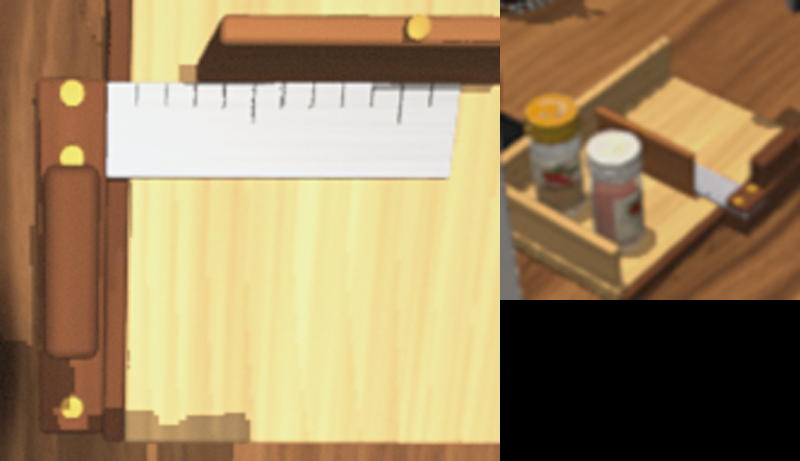

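The montage shows the stock lying along the lip with no light between them, and the dark divider side meeting the blade's edge all along. The jars are standing where they were. I'll check the angles numerically.

```bash
python3 - <<'E'
from meas import *
c=pickle.load(open("w10.pkl","rb")); f=cv2.imread("pics/w10.png"); g=cv2.GaussianBlur(f,(3,3),0)[...,2].astype(float)
def vedge(cols,a,b,s):
    o=[]
    for x in cols:
        d=s*np.diff(g[a:b,x]); i=int(np.argmax(d)); k=np.arange(max(i-2,0),min(i+3,len(d))); w=np.clip(d[k],0,None); o.append((x,a+.5+(w*k).sum()/w.sum()))
    return o
def show(n,pts,z):
    p,a,r,k=line(c,f,pts,z); print(n,p.round(4),round((a+90)%180-90,2) if abs(a)<45 or abs(a)>135 else round((a+90)%180-90,2),"res",r,k)
show("panel top right edge z70",vedge(range(352,455,3),12,30,-1),.07)
show("panel bottom/blade L z25",vedge(range(342,438,3),28,48,1),.025)
show("blade left bare z25",vedge(range(303,332,3),28,48,1),.025)
show("blade R z25",vedge(range(305,438,3),70,86,-1),.025)
pts=[]
for y in range(90,180,3):
    d=np.diff(g[y,300:315]);i=int(np.argmax(d));k=np.arange(max(i-2,0),min(i+3,len(d)));w=np.clip(d[k],0,None);pts.append((300.5+(w*k).sum()/w.sum(),y))
p,a,r,k=line(c,f,pts,.02); print("board",p.round(4),a,r,k)
for y in range(82,184,8): print(y,f[y,290:310,2])
E
```

```text
panel top right edge z70 [0.5226 0.1045] -0.53 res 2.187451833519039e-05 33
panel bottom/blade L z25 [0.5172 0.1038] 0.28 res 7.269646866764205e-05 24
blade left bare z25 [0.4651 0.104 ] -4.94 res 0.0001047998991582582 5
blade R z25 [0.5266 0.0747] -0.5 res 3.2422243463143406e-05 45
board [0.4632 0.028 ] 89.6172 6.459331778608241e-05 30
82 [153 144 133 122 104 103 131 125 102 124 136 135 135 135 133 132 121 146
 181 233]
90 [151 143 133 125 102 102 126 122 115 131 136 137 134 133 136 132 124 177
 194 233]
98 [149 139 131 123 104 118 132 116 113 130 134 136 134 136 134 130 115 191
 206 234]
106 [149 142 129 120 102 115 132 112 110 127 134 133 134 134 134 126 117 213
 240 242]
114 [146 139 131 119  98 112 127 103 110 131 133 135 139 145 149 135 115 219
 241 242]
122 [146 139 128 116  97 135 137 104 107 128 131 134 139 144 148 129 122 222
 242 241]
130 [144 137 127 116  96 128 134 101 112 137 145 146 148 147 150 137 131 227
 242 241]
138 [144 135 128 113  93 129 136 104 114 137 145 147 145 150 146 134 166 232
 242 241]
146 [143 136 124 112 100 131 133 100 123 144 145 145 149 148 144 128 181 236
 242 241]
154 [151 152 153 154 153 147 128 104 127 149 145 145 148 151 141 123 193 218
 237 241]
162 [151 149 153 152 154 144 126 107 132 147 148 149 145 150 137 119 207 240
 241 241]
170 [150 152 148 150 151 140 123 117 139 147 149 146 148 147 135 109 213 241
 242 241]
178 [119  90  90  90  90  87  77  82  91  92  92  89  93  92  84  91 151 182
 188 192]
```

```bash
python3 -c "
from plant import arm
print(arm.job_done())"
```

```text
the job is handed in; nothing more can be done
None
```

The job is handed in at about 20 s of the 62 s limit: the square was left lying flush against the front edge and against the squared divider, their angles agreeing to about 0.1° in the last picture, and the two spice jars still stand (I did not re-check the honey jar, tub or cup).

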